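# Unbolt and open the small ampoule box

## Robot

A 6-joint arm with a two-finger parallel gripper is mounted at the origin on the work surface. World frame = base frame: x ahead of the robot, y to its left, z up, the work surface at z = 0. Lengths are in m, angles in rad, forces in N, time in s.
With the tool pointing down it reaches from about 0.35 to 0.775 m from the base axis. Payload 5.5 kg.
Tool frame: the origin (TCP) lies at the very end of the fingers, on their centre line; the grasp point (between the pads) lies 19 mm behind it (grip_point_offset is the distance from the TCP to the grasp point, in m); z points along the fingers, y is the direction in which the jaws open and shut (so a half turn about z gives the same grasp; the last joint's range is limited). The gripper opens to 85 mm and grips with 20 to 120 N. Pads are 22 mm wide; open, the fingers measure 114 mm over their backs; the gripper's body (76 mm by 85 mm) begins 54 mm behind the grasp point. The pads swing forward as they close: fully open they stand 13 mm farther back than shut.
Start: joints at [1.148, 0.313, 0.046, 1.304, 0, 1.431], TCP at [0.16, 0.552, 0.231] pointing down, gripper open.
Joint ranges: [-2.76, 2.76], [-0.86, 1.69], [-1.03, 1.26], [-2.2, 2.34], [-1.47, 1.5], [-3.14, 3.14]. Speed limits (rad/s): [2.57, 2.57, 3.14, 3.14, 3.14, 3.14].

## Interface

Orientations are given as a unit quaternion [w, x, y, z].
In Python, from workcell import * gives the robot as it stands.
- The arm moves only by the shell command python3 -m crank 'ROWS' [OPENING] [FORCE]. ROWS is a JSON object of lists of equal length, an entry for each row: "travel": the shift along the tool's x, y, z in units of 40 mm (1.0 is 40 mm), a list of three; "turn": the turn about the tool's z in rad. In form: {"travel": [[x, y, z], ...], "turn": [turn, ...]}. A call has 1 to 5 rows; each row is the pose to reach, as a shift and turn from the pose commanded when the call began, along the tool's axes at that moment; what a row does not reach only later rows make up. A row lasts 1/12 s, in which the tool goes at most 41.7 mm and 7.16 degrees, less where a joint would pass 70% of its speed; a pose out of reach is approached as far as the arm can. A call with a gripper value outside its range is refused whole. OPENING is the finger opening in mm, from 0 to 85.4, set as the call begins (- or left out, the last holds). The fingers move at their own pace and stop on an object; FORCE is the grip in N (left out, the last holds). Time passes only in rows, so rows that repeat a pose let the fingers close. It gives the time, the measured TCP pose, the force and the opening at its end, in the units of the state.
- get_state(): the state, without advancing time (a new reading comes with each control period).
- read_camera(name): name is "scene" or "top" or "wrist"; returns a dict with "image" (480x640x3 uint8, red, green, blue), "K" (3x3 intrinsics, pixels), "k1" (the pictures are not rectified: a ray, as slopes to the right and down, at radius r is drawn at 1 + k1 r^2 times it, then the intrinsics apply), "R" (3x3) and "t" (3): a world point X has camera coordinates R X + t. Camera axes: x right, y down, z forward; pixel columns grow to the right and rows downward; lengths in m; the calibration is good to about 2 mm. A picture is of the moment at which its call begins. There is no depth.
- hand_in(): hands the job in, once; it reports no verdict.
The state is a dict: "clock": time; "joint_pos": joint angles; "qvel": joint speeds; "tau": joint torques, N m; "tcp_pos": TCP position; "orientation": TCP orientation; "wrist_force": force on the tool from outside, world axes, zero at the start; "ft_torque": the same for the moment, N m; "finger_gap": finger opening in m.
Only numpy, scipy, OpenCV 4.12 (cv2) and the standard library are available. Lean on these libraries where they do the work, as an engineer would, in place of code of your own. Each camera call takes 0.05 s, during which the arm holds its last target. There are 200 camera calls.

## Task

Open the smaller of the two steel ampoule boxes so that ampoules can be taken out: draw its lock bolt fully back until it is clear of the lid, then slide the lid all the way open to its stop. Leave the larger box bolted.

Things in the scene. Friction and masses are not known exactly. Their poses are not given: they have to be found in the camera images.
- small_box: Smaller of two like steel ampoule boxes, fixed: 100 mm along its x, 180 along y, 45 high (the larger: 120 x 240 x 60). Origin: centre of its underside, z up. The flat lid (top 50 mm above the counter) slides along the box's +y, 90 mm to a stop. A bolt bracket, 46 mm wide in y and 53 mm above the counter, sticks out 74 mm from its -x side.
- small_box_post (a point): Black round post (16 mm across, 36 tall) on its lock bolt; point on the post's axis, 24 mm above the flat bolt bar, 12 below the post's top, 86 above the counter; axes as the box. Locked: x -78, y -50 mm in the box's frame (starts up to 4 mm back), bolt tip between two lugs on the lid. Slides to the box's -x, stop at x -108; lid free from 20 mm of travel. Stays where left; 2 to 3 N.
- small_box_handle (a point): Black upright bar handle on its lid: 50 mm along the box's x, 12 thick in y, 36 tall. Point mid-length and mid-thickness, 24 mm above the lid, 12 below the bar's top, 74 above the counter; axes as the box. Shut: x 0, y +35 mm in the box's frame; fully open: y +125. The lid stays where left; 2 to 3 N to slide once the bolt is back.
- large_box_post (a point): The same kind of black post on the lock bolt of the larger box, a bystander: point 12 mm below the post's top, 101 mm above the counter. This bolt stays as it is.

How it is judged:
On the way:
1. the small box's bolt has been drawn back clear of the lid while the lid is still shut (x of small_box_post in the frame of small_box below -0.1 m and y of small_box_handle in the frame of small_box below 0.045 m), for 0.2 s.
At the end, for the whole second after the job is handed in: The small box's lid is open to within 15 mm of its stop, its bolt is still drawn back (at least 22 of its 30 mm), and the larger box's bolt is within 10 mm of where it was (y of small_box_handle in the frame of small_box above 0.11 m and x of small_box_post in the frame of small_box below -0.1 m and distance of large_box_post from where it was at the start of the episode below 0.01 m); the robot touches nothing.
It fails at once if the larger box's bolt is moved by more than 10 mm (distance of large_box_post from where it was at the start of the episode above 0.01 m).
It also fails if it takes over 42 s, if anything falls off the work surface, if the arm or the gripper's body presses on something with over 40 N, if the wrist force passes 120 N, or if a joint passes its speed limit or range.

## Working session

There is one attempt and no reset: what is moved stays moved. The work goes in short steps, Python scripts to look and compute and a shell command to move; the robot and the scene stay as the last step left them, time stands still between calls to the robot, and variables do not carry over. Pictures are saved under pics/ and viewed, about 8 in all and at most 12, crops included, and the job is handed in when it is done.

```bash
mkdir -p pics; ls
python3 - <<'E'
from workcell import *
import cv2
for n in ("top","scene"):
    c=read_camera(n); cv2.imwrite(f"pics/{n}0.png",c["image"][:,:,::-1])
    print(n,c["K"],c["k1"],c["R"],c["t"])
print(get_state())
E
```

```text
pics
top [[456.83329953   0.         324.81921152]
 [  0.         456.83329953 235.82762115]
 [  0.           0.           1.        ]] -0.03719728956304174 [[-0.02523761 -0.99923546 -0.02985891]
 [-0.99225065  0.02867386 -0.12089858]
 [ 0.12166232  0.02657633 -0.99221569]] [-0.0017623   0.52309059  0.88673035]
scene [[600.73644138   0.         321.4830271 ]
 [  0.         600.73644138 232.53174706]
 [  0.           0.           1.        ]] -0.16046517529180576 [[ 0.20501039  0.9787155   0.00931193]
 [ 0.75157463 -0.15132265 -0.64205688]
 [-0.62698191  0.13862694 -0.76660045]] [-0.0833992  -0.34001682  1.29500233]
{'clock': 0.1, 'joint_pos': array([ 1.14839827e+00,  3.13927557e-01,  4.51164951e-02,  1.30359002e+00,
       -1.56459975e-05,  1.43121665e+00]), 'qvel': array([-0.00090498, -0.00230072,  0.00388996,  0.0001626 ,  0.00125612,
       -0.00052581]), 'tau': array([ 4.06279971e-03, -4.81724811e+01,  2.99243599e+01,  1.27120127e-02,
       -4.66551683e-05, -7.65072059e-07]), 'tcp_pos': array([0.16028191, 0.55175116, 0.23050652]), 'orientation': array([-2.14988081e-04,  1.40938327e-01,  9.90018052e-01, -7.73079948e-04]), 'wrist_force': array([-0.93018005,  0.09579623,  0.03858739]), 'ft_torque': array([0.00296553, 0.00333881, 0.00862594]), 'finger_gap': 0.08520396674806673}
```

View pics/top0.png

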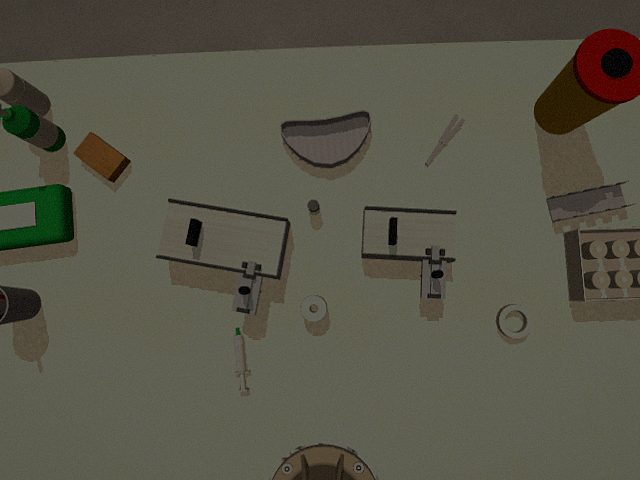

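View pics/scene0.png

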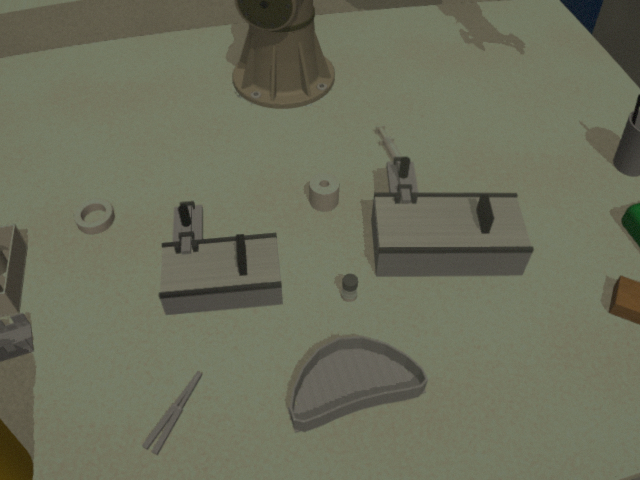

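The top view shows the small box at about (410,233), with its handle at (393,231) and post at (437,274). The large box is at (228,238). In the top image the small box's +x points up (away from the robot) and its +y points left. The arm is out of view. Next I'll zoom in on the details.

```bash
cat > h.py <<'E'
from workcell import *
import cv2, numpy as np
def ray(c,uv):
    d=np.array([c["k1"],0,0,0,0.])[:5]
    n=cv2.undistortPoints(np.array([[uv]],float),c["K"],d)[0,0]
    R=c["R"]; return -R.T@c["t"], R.T@np.array([n[0],n[1],1])
def plane(c,uv,z):
    o,d=ray(c,uv); return o+d*(z-o[2])/d[2]
def proj(c,X):
    p=c["R"]@np.array(X)+c["t"]; s=p[:2]/p[2]; s=s*(1+c["k1"]*(s@s)); return c["K"][[0,1],[0,1]]*s+c["K"][:2,2]
E
python3 - <<'E'
from h import *
t=cv2.imread("pics/top0.png");s=cv2.imread("pics/scene0.png")
a=cv2.resize(t[195:310,350:470],None,fx=3.3,fy=3.3,interpolation=cv2.INTER_CUBIC)
b=cv2.resize(s[195:320,155:290],None,fx=2.9,fy=2.9,interpolation=cv2.INTER_CUBIC)
H=max(a.shape[0],b.shape[0]);f=lambda i:cv2.copyMakeBorder(i,0,H-i.shape[0],0,0,cv2.BORDER_CONSTANT)
cv2.imwrite("pics/z.png",cv2.convertScaleAbs(np.hstack([f(a),f(b)]),alpha=1.6))
for n,im,x0,y0,x1,y1 in(("top",t,350,195,470,310),("scene",s,155,195,290,320)):
    m=(im.max(2)<28).astype(np.uint8);m2=np.zeros_like(m);m2[y0:y1,x0:x1]=m[y0:y1,x0:x1]
    N,_,st,ce=cv2.connectedComponentsWithStats(m2)
    print(n,[(list(st[i]),ce[i].round(1)) for i in range(1,N) if st[i][4]>15])
E
```

```text
top [([np.int32(365), np.int32(207), np.int32(21), np.int32(3), np.int32(30)], array([375.4, 208.6])), ([np.int32(387), np.int32(208), np.int32(24), np.int32(4), np.int32(38)], array([398.6, 209.7])), ([np.int32(412), np.int32(210), np.int32(44), np.int32(4), np.int32(68)], array([434.6, 211.6])), ([np.int32(389), np.int32(218), np.int32(8), np.int32(27), np.int32(195)], array([392.6, 231.1])), ([np.int32(362), np.int32(254), np.int32(8), np.int32(4), np.int32(16)], array([365. , 255.7])), ([np.int32(382), np.int32(255), np.int32(24), np.int32(5), np.int32(45)], array([393.6, 257.3])), ([np.int32(426), np.int32(257), np.int32(20), np.int32(7), np.int32(43)], array([435., 260.])), ([np.int32(447), np.int32(258), np.int32(8), np.int32(5), np.int32(16)], array([450.2, 260. ])), ([np.int32(431), np.int32(270), np.int32(12), np.int32(9), np.int32(77)], array([436.7, 273.9]))]
scene []
```

View pics/z.png

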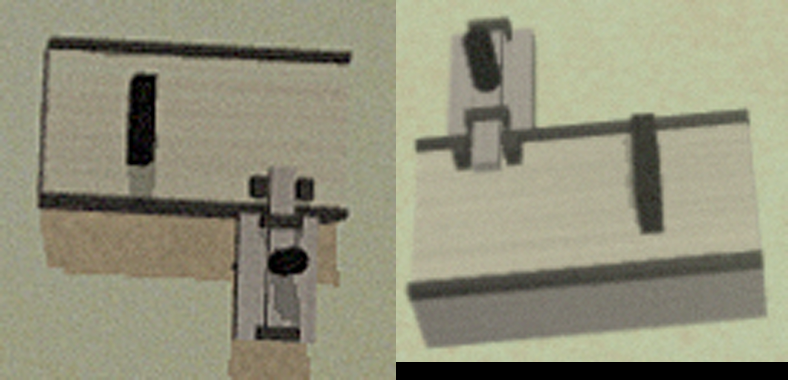

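Run:
```python
from h import *
T=read_camera("top");S=read_camera("scene")
print("cam",-T["R"].T@T["t"],-S["R"].T@S["t"])
r=np.array([plane(T,p,.05)[:2] for p in((375.4,208.6),(398.6,209.7),(434.6,211.6),(365,255.7),(393.6,257.3))])
print(r)
for a,b in((0,2),(3,4)):
    d=r[a]-r[b] if a==0 else r[3]-r[4]; print("yaw",np.arctan2(-d[0],d[1]))
print("handle",plane(T,(392.6,231.1),.07),"post",plane(T,(436.7,273.9),.082), "L", plane(T,(244.5,290),.097))
# scene masks
for n,c,bx in(("scene",S,(155,195,290,320)),):
    im=c["image"];x0,y0,x1,y1=bx
    m=np.zeros(im.shape[:2],np.uint8);m[y0:y1,x0:x1]=im[y0:y1,x0:x1].max(2)<40
    N,_,st,ce=cv2.connectedComponentsWithStats(m)
    print([(st[i].tolist(),ce[i].round(1).tolist()) for i in range(1,N) if st[i][4]>15])
h=plane(T,(392.6,231.1),.07);p=plane(T,(436.7,273.9),.082)
print("reproj",proj(S,h),proj(S,p))
# box lid corners from zoom (top: left far, left near)
for uv in((350+48/3.3,195+42/3.3),(350+40/3.3,195+200/3.3)):print("corner",plane(T,uv,.05))
for uv in((155+(415-396)/2.9,195+145/2.9),(155+(748-396)/2.9,195+115/2.9),(155+(762-396)/2.9,195+258/2.9),(155+(410-396)/2.9,195+290/2.9)):print("scorner",plane(S,uv,.05))
```

```text
cam [ 0.41111083 -0.04032603  0.94301605] [ 1.08458875 -0.14935037  0.77521584]
[[ 0.57198351 -0.1178841 ]
 [ 0.56840106 -0.16355037]
 [ 0.56249115 -0.23423642]
 [ 0.47920792 -0.09398643]
 [ 0.47452094 -0.14959995]]
yaw -0.0814025882126506
yaw -0.0840790616063731
handle [ 0.52354168 -0.14741457  0.07      ] post [ 0.4388816  -0.22483507  0.082     ] L [0.41807766 0.13369061 0.097     ]
[([179, 205, 12, 21, 172], [184.4, 215.0]), ([235, 236, 11, 38, 189], [241.1, 256.1])]
reproj [241.18017633 253.21383347] [184.64995011 214.01120846]
corner [ 0.57438594 -0.09650818  0.05      ]
corner [ 0.47954847 -0.08837447  0.05      ]
scorner [ 0.46702451 -0.26814989  0.05      ]
scorner [ 0.48173171 -0.08852827  0.05      ]
scorner [ 0.57634652 -0.0965195   0.05      ]
scorner [ 0.56143293 -0.27445658  0.05      ]
```

Both views agree. Box yaw is about -0.082, the post is at (0.439,-0.225) and the handle at (0.5235,-0.1475), and the offset between them matches the drawing. Now I'll turn the tool by -0.2 so its y lies along box +y, and swing over at height.

```bash
python3 -m crank '{"travel": [[-0.8,-0.55,0],[-1.6,-1.1,0],[-2.4,-1.65,0],[-3.2,-2.2,0],[-4,-2.75,0]], "turn": [-0.1,-0.2,-0.2,-0.2,-0.2]}' 40
python3 -m crank '{"travel": [[-0.7,-0.7,0],[-1.4,-1.4,0],[-2.1,-2.1,0],[-2.8,-2.8,0],[-3.5,-3.5,0]], "turn": [0,0,0,0,0]}'
cat >> h.py <<'E'
from scipy.spatial.transform import Rotation as Rn
def togo(X,yaw=-0.082):
    s=get_state();R=Rn.from_quat(np.r_[s["orientation"][1:],s["orientation"][0]]).as_matrix()
    print("t",s["clock"],"tcp",s["tcp_pos"].round(4),"F",s["wrist_force"].round(1),"gap",s["finger_gap"].round(4),
     "units",(R.T@(np.array(X)-s["tcp_pos"])/.04).round(3),"turn",round(-(yaw-np.arctan2(-R[0,1],R[1,1])),4),"tilt",R[2].round(3))
E
python3 -c "
from h import *
togo([.4389,-.2248,.14])"
```

```text
clock: 0.62
tcp_pos: [0.284, 0.4004, 0.2312]
orientation: [-0.0, 0.041, 0.999, -0.0]
wrist_force: [0.3, 0.7, -0.5]
finger_gap: 0.0399
clock: 1.03
tcp_pos: [0.4121, 0.2491, 0.2314]
orientation: [0.0, 0.041, 0.999, 0.0]
wrist_force: [0.7, 0.3, -0.2]
finger_gap: 0.0399Traceback (most recent call last):
  File "<string>", line 3, in <module>
    togo([.4389,-.2248,.14])
    ~~~~^^^^^^^^^^^^^^^^^^^^
  File "h.py", line 14, in togo
    print("t",s["clock"],"tcp",s["tcp_pos"].round(4),"F",s["wrist_force"].round(1),"gap",s["finger_gap"].round(4),
                                                                                         ^^^^^^^^^^^^^^^^^^^^^
AttributeError: 'float' object has no attribute 'round'
```

```bash
sed -i 's/s\["finger_gap"\].round(4)/s["finger_gap"]/' h.py
python3 -m crank '{"travel": [[-0.13,-1,0],[-0.26,-2,0],[-0.39,-3,0],[-0.52,-4,0],[-0.65,-5,0]], "turn": [0,0,0,0,0]}'
python3 -m crank '{"travel": [[-0.13,-1,0],[-0.26,-2,0],[-0.39,-3,0],[-0.52,-4,0],[-0.65,-5,0]], "turn": [0,0,0,0,0]}'
python3 -m crank '{"travel": [[-0.13,-0.9,0.4],[-0.26,-1.75,0.8],[-0.34,-1.75,1.2],[-0.34,-1.75,1.2],[-0.34,-1.75,1.2]], "turn": [0,0,0,0,0]}'
python3 -c "
from h import *
togo([.4389,-.2248,.067])"
```

```text
clock: 1.45
tcp_pos: [0.4203, 0.0476, 0.2313]
orientation: [0.0, 0.041, 0.999, 0.0]
wrist_force: [1.0, -0.3, 0.2]
finger_gap: 0.0399
clock: 1.87
tcp_pos: [0.4296, -0.1541, 0.2314]
orientation: [0.0, 0.042, 0.999, 0.0]
wrist_force: [0.8, 0.4, 0.6]
finger_gap: 0.0401
clock: 2.28
tcp_pos: [0.4368, -0.2225, 0.1824]
orientation: [-0.001, 0.042, 0.999, 0.001]
wrist_force: [1.3, 0.2, 0.6]
finger_gap: 0.0398
t 2.2833 tcp [ 0.4368 -0.2225  0.1824] F [1.3 0.2 0.6] gap 0.039832413728293076 units [-0.065 -0.06   2.884] turn -0.0016 tilt [ 0.003  0.002 -1.   ]
```

```bash
python3 -m crank '{"travel": [[-0.06,-0.06,0.7],[-0.06,-0.06,1.4],[-0.06,-0.06,2.0],[-0.06,-0.06,2.4],[-0.06,-0.06,2.4]], "turn": [0,0,0,0,0]}'
python3 -m crank '{"travel": [[0,0,0.2],[0,0,0.42],[0,0,0.42]], "turn": [0,0,0]}'
python3 -c "
from h import *
togo([.4389,-.2248,.067])
c=read_camera('wrist');a=c['image'][:,:,::-1];b=read_camera('scene')['image'][150:330,120:320,::-1]
b=cv2.resize(b,(400,360))
a=cv2.resize(a,(400,300));a=cv2.copyMakeBorder(a,0,60,0,0,cv2.BORDER_CONSTANT)
cv2.imwrite('pics/w1.png',cv2.convertScaleAbs(np.hstack([a,b]),alpha=1.6))"
```

```text
clock: 2.7
tcp_pos: [0.4385, -0.223, 0.0854]
orientation: [-0.002, 0.04, 0.999, 0.001]
wrist_force: [0.3, 1.2, -0.5]
finger_gap: 0.0402
clock: 2.95
tcp_pos: [0.4402, -0.2252, 0.0703]
orientation: [0.0, 0.041, 0.999, -0.0]
wrist_force: [0.2, -0.1, -0.5]
finger_gap: 0.0395
t 2.95 tcp [ 0.4402 -0.2252  0.0703] F [ 0.2 -0.1 -0.5] gap 0.039500393676981535 units [0.034 0.007 0.084] turn -0.0 tilt [-0. -0. -1.]
```

View pics/w1.png

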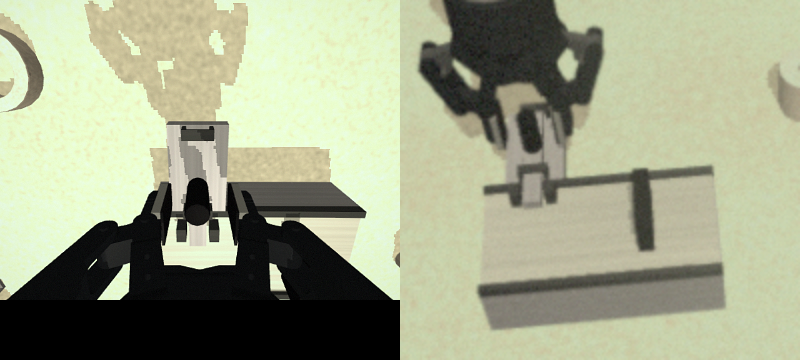

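The post, at about (198,200) in the left panel, sits between the two fingers at about x=165 and 240. I'll close on it.

```bash
python3 -m crank '{"travel": [[0,0,0],[0,0,0],[0,0,0],[0,0,0],[0,0,0]], "turn": [0,0,0,0,0]}' 5 30
python3 -m crank '{"travel": [[0,0,0],[0.05,0,0],[0.1,0,0],[0.2,0,0],[0.3,0,0]], "turn": [0,0,0,0,0]}'
python3 -c "
from h import *
togo([.4389,-.2248,.067])"
```

```text
clock: 3.47
tcp_pos: [0.4405, -0.2266, 0.0713]
orientation: [0.001, 0.042, 0.999, -0.001]
wrist_force: [-2.0, -3.4, 4.9]
finger_gap: 0.0146
clock: 3.88
tcp_pos: [0.429, -0.2256, 0.0712]
orientation: [0.001, 0.041, 0.999, -0.001]
wrist_force: [2.0, -4.1, 6.1]
finger_gap: 0.0144
t 3.8833 tcp [ 0.429  -0.2256  0.0712] F [ 2.  -4.1  6.1] gap 0.01440783691671786 units [-0.245  0.04   0.106] turn -0.0008 tilt [-0.002 -0.002 -1.   ]
```

```bash
python3 -m crank '{"travel": [[0.1,0,0],[0.2,0,0],[0.3,0,0],[0.35,0,0],[0.4,0,0]], "turn": [0,0,0,0,0]}'
python3 -m crank '{"travel": [[0.04,0,0],[0.07,0,0],[0.07,0,0]], "turn": [0,0,0]}'
```

```text
clock: 4.3
tcp_pos: [0.4128, -0.2242, 0.0712]
orientation: [0.001, 0.042, 0.999, -0.001]
wrist_force: [1.9, -4.9, 5.6]
finger_gap: 0.0147
clock: 4.55
tcp_pos: [0.4106, -0.2241, 0.0712]
orientation: [0.002, 0.041, 0.999, -0.001]
wrist_force: [3.7, -4.7, 4.0]
finger_gap: 0.0147
```

```bash
python3 -m crank '{"travel": [[0.04,0,0],[0.06,0,0],[0.06,0,0]], "turn": [0,0,0]}'
python3 -m crank '{"travel": [[0,0,0],[0,0,0],[0,0,0],[0,0,0]], "turn": [0,0,0,0]}' 40
python3 -m crank '{"travel": [[0,0,-0.5],[0,0,-1.2],[0,0,-2.0],[0,0,-2.0]], "turn": [0,0,0,0]}'
python3 - <<'E'
from h import *
T=read_camera("top");S=read_camera("scene");cv2.imwrite("pics/s2.png",cv2.convertScaleAbs(cv2.resize(S["image"][150:330,120:320,::-1],(600,540)),alpha=1.6))
togo([.5235,-.1475,.057])
E
```

```text
clock: 4.8
tcp_pos: [0.4105, -0.2241, 0.0713]
orientation: [0.004, 0.041, 0.999, -0.001]
wrist_force: [11.0, -3.5, -2.0]
finger_gap: 0.0149
clock: 5.13
tcp_pos: [0.4057, -0.2217, 0.0697]
orientation: [-0.001, 0.041, 0.999, 0.001]
wrist_force: [0.4, -0.4, 0.1]
finger_gap: 0.04
clock: 5.47
tcp_pos: [0.409, -0.2243, 0.1554]
orientation: [0.003, 0.041, 0.999, -0.002]
wrist_force: [0.5, -1.0, -0.5]
finger_gap: 0.0403
t 5.5667 tcp [ 0.4074 -0.2232  0.1514] F [ 1.   0.5 -0.3] gap 0.04007206302343295 units [-2.731  2.127  2.362] turn -0.0008 tilt [-0.002 -0.001 -1.   ]
```

View pics/s2.png

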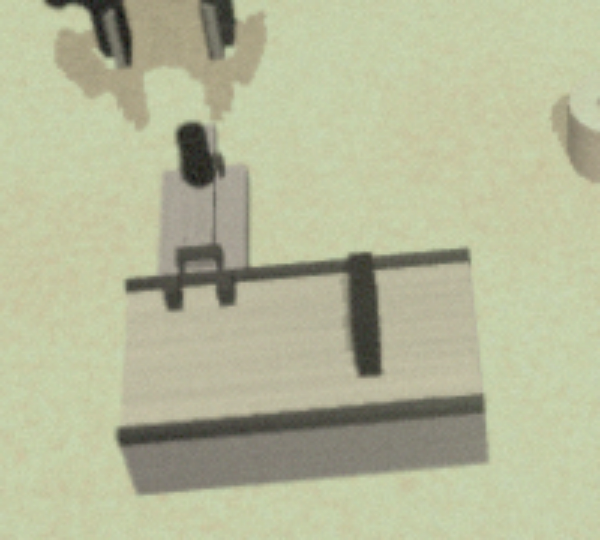

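The bolt is drawn back against its stop: the lugs at about (175,295) and (226,290) are empty. The lid is still shut. Next I'll grip the handle.

```bash
python3 -m crank '{"travel": [[-0.7,0.55,0],[-1.4,1.1,0],[-2.1,1.65,0],[-2.73,2.13,0],[-2.73,2.13,0.4]], "turn": [0,0,0,0,0]}'
python3 -m crank '{"travel": [[0,0,0.4],[0,0,0.9],[0,0,1.3],[0,0,1.3]], "turn": [0,0,0,0]}'
python3 -c "
from h import *
togo([.5235,-.1475,.057])"
```

```text
clock: 5.98
tcp_pos: [0.5278, -0.1448, 0.1351]
orientation: [0.003, 0.039, 0.999, 0.0]
wrist_force: [1.2, -0.3, 0.8]
finger_gap: 0.0399
clock: 6.32
tcp_pos: [0.519, -0.145, 0.0774]
orientation: [-0.004, 0.041, 0.999, 0.002]
wrist_force: [-0.5, -0.6, -0.8]
finger_gap: 0.0401
t 6.3167 tcp [ 0.519  -0.145   0.0774] F [-0.5 -0.6 -0.8] gap 0.04006030652729738 units [-0.122 -0.054  0.508] turn -0.0005 tilt [ 0.009  0.003 -1.   ]
```

```bash
python3 -m crank '{"travel": [[0,-0.03,0.25],[0,-0.03,0.45],[0,-0.03,0.45]], "turn": [0,0,0]}'
python3 -m crank '{"travel": [[0,0,0],[0,0,0],[0,0,0],[0,0,0],[0,0,0]], "turn": [0,0,0,0,0]}' 2 30
python3 -m crank '{"travel": [[0,0.05,0],[0,0.1,0],[0,0.2,0],[0,0.35,0],[0,0.5,0]], "turn": [0,0,0,0,0]}'
python3 -c "
from h import *
togo([.5235+.0074,-.1475+.0897,.057])"
```

```text
clock: 6.57
tcp_pos: [0.5218, -0.1479, 0.0629]
orientation: [-0.001, 0.042, 0.999, 0.0]
wrist_force: [0.1, 0.3, 0.3]
finger_gap: 0.0399
clock: 6.98
tcp_pos: [0.5232, -0.1483, 0.0652]
orientation: [0.001, 0.041, 0.999, -0.0]
wrist_force: [0.2, 1.5, 2.4]
finger_gap: 0.0116
clock: 7.4
tcp_pos: [0.5249, -0.1286, 0.0652]
orientation: [0.001, 0.042, 0.999, -0.001]
wrist_force: [-1.0, -2.8, 6.1]
finger_gap: 0.0112
t 7.4 tcp [ 0.5249 -0.1286  0.0652] F [-1.  -2.8  6.1] gap 0.011238284004283223 units [-0.003  1.777  0.203] turn -0.0014 tilt [-0.001 -0.001 -1.   ]
```

A small vial stands near where the lid will end up, so I'll check clearance before going on.

Run:
```python
from h import *
from scipy.optimize import least_squares
T=read_camera("top");S=read_camera("scene")
def tri(a,b):
    f=lambda X:np.r_[proj(T,X)-a,proj(S,X)-b]
    r=least_squares(f,[.57,0,.03]);return r.x.round(4),np.abs(r.fun).max().round(2)
t=cv2.resize(T["image"][180:240,270:370,::-1],(800,480),interpolation=cv2.INTER_CUBIC)
s=cv2.resize(S["image"][240:310,300:400,::-1],(800,560),interpolation=cv2.INTER_CUBIC)
cv2.imwrite("pics/v.png",cv2.convertScaleAbs(np.vstack([cv2.resize(t,(480,288)),cv2.resize(s,(400,280)).copy() if 0 else cv2.resize(s,(480,300))]),alpha=1.6))
print(tri((313,204),(350,280)))
```

```text
(array([0.586 , 0.0056, 0.0449]), np.float64(0.09))
```

View pics/v.png

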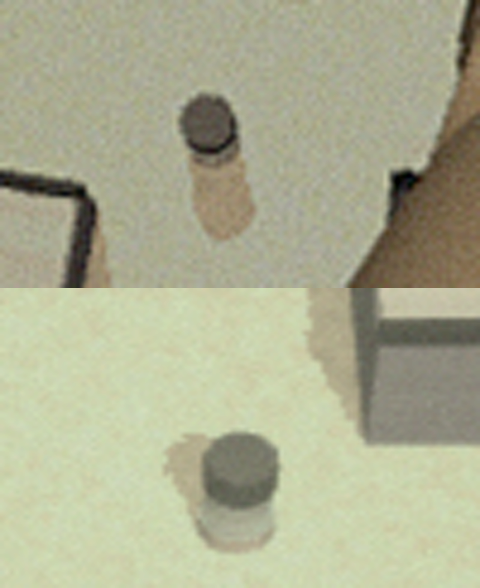

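The vial is at about (0.585,0.005), its top is about 45 mm high and its radius is about 11 mm. The open lid's corner would just come up to it, possibly above it. I'll slide to about 84 mm, look, then ease on to the stop.

```bash
python3 -m crank '{"travel": [[0,0.2,0],[0,0.45,0],[0,0.7,0],[0,0.95,0],[0,1.15,0]], "turn": [0,0,0,0,0]}'
python3 -m crank '{"travel": [[0,0.2,0],[0,0.35,0],[0,0.45,0],[0,0.45,0]], "turn": [0,0,0,0]}'
python3 - <<'E'
from h import *
togo([.5235+.0074,-.1475+.0897,.065])
T=read_camera("top");S=read_camera("scene")
a=cv2.resize(T["image"][180:300,270:470,::-1],(600,360));b=cv2.resize(S["image"][200:320,150:390,::-1],(480,240))
b=cv2.copyMakeBorder(b,0,0,0,120,cv2.BORDER_CONSTANT)
cv2.imwrite("pics/o.png",cv2.convertScaleAbs(np.vstack([a,b]),alpha=1.6))
E
```

```text
clock: 7.92
tcp_pos: [0.5287, -0.0822, 0.0652]
orientation: [0.001, 0.041, 0.999, -0.001]
wrist_force: [-0.3, -2.6, 6.3]
finger_gap: 0.0114
clock: 8.25
tcp_pos: [0.5303, -0.0635, 0.0652]
orientation: [0.001, 0.041, 0.999, 0.0]
wrist_force: [-1.1, 1.3, 5.9]
finger_gap: 0.0112
t 8.25 tcp [ 0.5303 -0.0635  0.0652] F [-1.1  1.3  5.9] gap 0.011195898727246894 units [-0.004  0.144  0.006] turn 0.0002 tilt [-0.001  0.    -1.   ]
```

View pics/o.png

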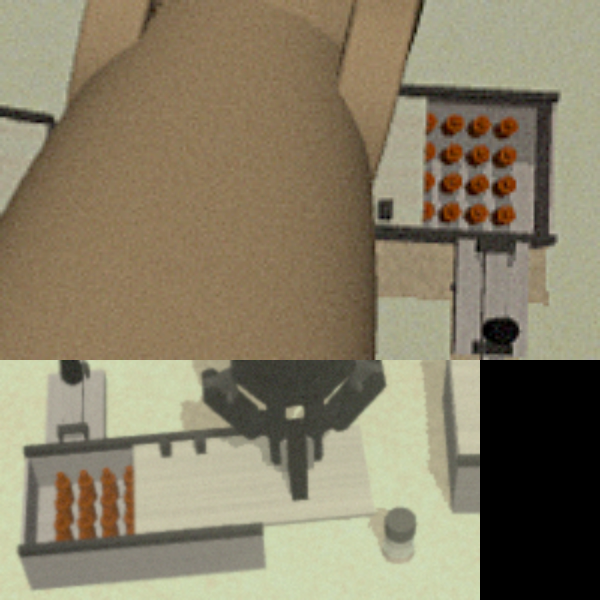

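The lid is open by about 85 mm, the ampoules are exposed, the bolt is still back, and the vial at about (400,525) is untouched. I'll ease on to the stop.

```bash
python3 -m crank '{"travel": [[0,0.03,0],[0,0.06,0],[0,0.09,0],[0,0.12,0],[0,0.12,0]], "turn": [0,0,0,0,0]}'
python3 -m crank '{"travel": [[0,0.03,0],[0,0.05,0],[0,0.05,0]], "turn": [0,0,0]}'
```

```text
clock: 8.77
tcp_pos: [0.5306, -0.0597, 0.0652]
orientation: [0.001, 0.041, 0.999, -0.0]
wrist_force: [-1.0, -1.4, 5.5]
finger_gap: 0.0115
clock: 9.02
tcp_pos: [0.5307, -0.0585, 0.0652]
orientation: [0.001, 0.042, 0.999, -0.001]
wrist_force: [-1.8, -3.5, 5.0]
finger_gap: 0.0113
```

```bash
python3 -m crank '{"travel": [[0,0.03,0],[0,0.05,0],[0,0.05,0]], "turn": [0,0,0]}'
python3 -m crank '{"travel": [[0,0,0],[0,0,0],[0,0,0],[0,0,0]], "turn": [0,0,0,0]}' 40
python3 -m crank '{"travel": [[0,0,-0.5],[0,0,-1.2],[0,0,-2.0],[0,0,-2.8],[0,0,-3.5]], "turn": [0,0,0,0,0]}'
python3 -m crank '{"travel": [[0.5,0.5,0],[1,1.2,0],[1,2,0],[1,3,0],[1,4,0]], "turn": [0,0,0,0,0]}'
python3 -m crank '{"travel": [[0,1,0],[0,2,0],[0,3,0],[0,3,0],[0,3,0]], "turn": [0,0,0,0,0]}'
python3 - <<'E'
from h import *
togo([.5235+.0074,-.1475+.0897,.065])
T=read_camera("top");S=read_camera("scene")
cv2.imwrite("pics/e.png",cv2.convertScaleAbs(np.hstack([cv2.resize(T["image"],(400,300)),cv2.resize(S["image"],(400,300))])[:,:,::-1],alpha=1.6))
for c,b in((T,(280,190,470,330)),(S,(150,170,390,330))):
    im=c["image"];x0,y0,x1,y1=b;m=np.zeros(im.shape[:2],np.uint8);m[y0:y1,x0:x1]=im[y0:y1,x0:x1].max(2)<(28 if c is T else 40)
    N,_,st,ce=cv2.connectedComponentsWithStats(m);print([(st[i].tolist(),ce[i].round(1).tolist()) for i in range(1,N) if st[i][4]>60])
u=np.array([.9966,-.082]);v=np.array([.082,.9966]);O=np.array([.5235,-.1475])-.035*v
for nm,x,y,z in(("handle",0,.125,.07),("post",-.108,-.05,.082)):
    p=O+x*u+y*v;print(nm,proj(T,[*p,z]).round(1),proj(S,[*p,z]).round(1))
E
```

```text
clock: 9.27
tcp_pos: [0.5307, -0.0584, 0.0652]
orientation: [0.0, 0.042, 0.999, -0.003]
wrist_force: [-2.4, -10.5, 4.7]
finger_gap: 0.0116
clock: 9.6
tcp_pos: [0.5302, -0.0551, 0.0642]
orientation: [-0.0, 0.041, 0.999, 0.0]
wrist_force: [-0.4, 0.0, -0.4]
finger_gap: 0.04
clock: 10.02
tcp_pos: [0.5304, -0.0552, 0.2063]
orientation: [0.0, 0.041, 0.999, 0.0]
wrist_force: [0.7, 1.0, 0.7]
finger_gap: 0.0403
clock: 10.43
tcp_pos: [0.5033, 0.1085, 0.2048]
orientation: [0.0, 0.042, 0.999, 0.0]
wrist_force: [0.9, -0.1, -0.3]
finger_gap: 0.0396
clock: 10.85
tcp_pos: [0.5131, 0.229, 0.2039]
orientation: [-0.0, 0.039, 0.999, -0.0]
wrist_force: [-0.6, -0.4, -0.9]
finger_gap: 0.0398
t 10.85 tcp [0.5131 0.229  0.2039] F [-0.6 -0.4 -0.9] gap 0.03978058896145777 units [-1.007 -7.113  3.472] turn 0.0039 tilt [ 0.001 -0.    -1.   ]
[([343, 215, 7, 28, 148], [345.9, 228.8]), ([431, 286, 12, 12, 104], [436.2, 291.1])]
[([180, 192, 11, 20, 162], [184.8, 201.6])]
handle [345.8 228.7] [301.1 247.7]
post [436.8 290. ] [184.5 200. ]
```

View pics/e.png

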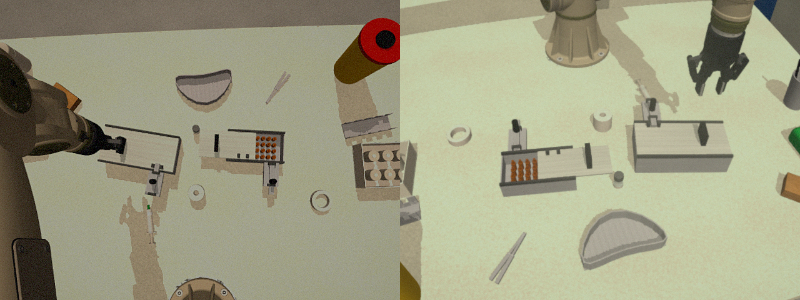

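In the last picture the small lid is fully open (left panel, handle at about (216,143)), the bolt is drawn, the vial is standing, and the large box is still bolted. The arm is clear at z = 0.20.

```bash
python3 -c "
from workcell import *
print(hand_in())"
```

```text
the job is handed in; nothing more can be done
None
```

The small box is open: I drew its bolt back to the stop first, with the lid still shut, then slid the lid open to its stop. The job was handed in at about 11 s of the 42 s; `hand_in()` gave no verdict.

- **Bolt:** it stopped after about 30 mm, where the wrist force rose to 11 N. In the top view the post appears at (436.2, 291.1), against (436.8, 290.0) predicted for fully drawn.
- **Lid:** it stopped after about 90 mm, where the force rose to 10.5 N. In the top view the handle appears at (345.9, 228.8), against (345.8, 228.7) predicted for fully open.
- **Scene camera:** the post check agrees to about 1.6 px. My colour mask did not find the handle in that view, so there I checked the lid only by eye.
- **Larger box:** I did not touch it. Its bolt looked unmoved in the last picture, but I did not measure it.
- **At hand-in:** the gripper was open and clear of everything, at z = 0.20 m above the larger box. The vial near the lid was still standing.

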